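# Coffee tray made ready: both push-button jugs shut, the second jug in its well

### The arm

A 6-joint arm with a two-finger parallel gripper is mounted at the origin on the work surface. World frame = base frame: x ahead of the robot, y to its left, z up, the work surface at z = 0. Lengths are in mm, angles in rad, forces in N, time in s.
With the tool pointing down it reaches from about 250 to 725 mm from the base axis. Payload 9.7 kg.
Tool frame: the origin (TCP) lies midway between the tips of the shut fingers; the grasp point (between the pads) lies 19 mm behind it (ctrl.grip_point_offset is the distance from the TCP to the grasp point, in mm); z points along the fingers, y is the direction in which the jaws open and shut (so a half turn about z gives the same grasp; the last joint's range is limited). The gripper opens to 85 mm and grips with 20 to 120 N. Pads are 22 mm wide; open, the fingers measure 114 mm over their backs; the gripper's body (76 mm by 85 mm) begins 54 mm behind the grasp point. The pads swing forward as they close: fully open they stand 13 mm farther back than shut.
Start: joints at [-1.228, 0.087, 0.176, 1.66, 0, 1.571], TCP at [184.866, -517.997, 231.284] pointing down, gripper open.
Joint ranges: [-3.13, 3.13], [-0.85, 1.81], [-1.15, 1.24], [-2.2, 2.28], [-1.44, 1.52], [-3.14, 3.14]. Speed limits (rad/s): [2.22, 2.22, 2.57, 3.14, 3.14, 3.14].

### API

Orientations are given as a rotation vector (axis times angle).
In Python, from station import ctrl, jaws, solve_ik, grab_frame gives the robot as it stands. Calls block until the motion is done:
- ctrl.movep(position, orientation): joint-space move of the TCP to a pose.
- ctrl.movel(position, rot=None, feed=150, force_limit=None): straight line of the TCP; rot=None keeps the orientation; feed is the mean speed in mm/s. With force_limit (N) it stops when the force on the tool has changed by that much, and returns True; else False.
- ctrl.goto_joints(angles): joint-space move.
- jaws.open_gripper() and jaws.grasp(f_grip=None): open the fingers fully, or close them until they stop; f_grip is the grip in N (None keeps the last).
- ctrl.hold(seconds).
- solve_ik(position, orientation): joint angles nearest the present ones, or None.
- grab_frame(name): name is "scene" or "top"; returns a dict with "pixels" (420x560x3 uint8, blue, green, red), "mtx" (3x3 intrinsics, pixels), "cam_to_world" (4x4, takes a point from camera to world coordinates). Camera axes: x right, y up, looking along -z (the intrinsics and any distortion apply to the point x, -y, -z); pixel columns grow to the right and rows downward; lengths in mm; the calibration is good to about 2 mm. A picture is of the moment at which its call begins. There is no depth.
A pose or a line that the arm cannot do raises ctrl.Unreachable and nothing moves.
- ctrl.job_done(): hands the job in, once; it reports no verdict.
Readings, each from a call of its own:
- ctrl.get_time_s(): time.
- ctrl.get_joints(): joint angles.
- ctrl.get_joint_velocities(): joint speeds.
- ctrl.get_tau(): joint torques, N m.
- ctrl.get_position(): TCP position.
- ctrl.get_tcp_rot(): TCP orientation.
- ctrl.get_wrist_force(): force on the tool from outside, world axes, zero at the start.
- ctrl.get_torque(): the same for the moment, N m.
- ctrl.get_opening(): opening from 0.0 (shut) to 1.0 (fully open).
Only numpy, scipy, OpenCV 4.12 (cv2) and the standard library are available. Lean on these libraries where they do the work, as an engineer would, in place of code of your own. Each camera call takes 0.05 s, during which the arm holds its last target. There are 200 camera calls.

### The job

Get the coffee tray ready to be carried out: both jugs must stand in its wells with their push-button stoppers shut (button up). Nobody remembers which jug was left open; a button latched down means open, and every full press flips it, so feel how high each one stands and click only what needs it, gently. Shut the jug on the coaster before you lift it, keep it upright, set it fully down into the empty well before letting go, and leave the other jug in its well and the cup, jar, mug, capsules and spoon where they are.

Things in the scene. Friction and masses are not known exactly. Their poses are not given: they have to be found in the camera images.
- jug_a_center (a point): Centre, on the upright axis 91 mm above the foot, of an insulated coffee jug: steel body 84 mm across up to 122 mm, shoulder, 58 mm neck, black lid 148 to 182 mm above the foot, 0.4 to 0.75 kg. Black handle along +x, out to 78 mm from the axis, 68 to 126 mm up; pouring lip on -x. One jug stands in the tray's taken well, one on a coaster: either may be this one. Foot 6 mm above the counter.
- jug_b_center (a point): The same point of the other jug, which is just like it in all sizes, lid and button. It stands in the other place: on the coaster if jug_a is in the tray, in the tray if jug_a is on the coaster; its foot too is 6 mm above the counter.
- jug_a_lid (a point): Middle of the flat top of jug_a's black lid, 182 mm above its foot. The lid is a cylinder 62 mm across, 34 mm high, gripped from above. In its middle stands the grey pour button, 26 mm across (joint stopper_a: metres below up, not measured). Up = SHUT: its top is 11 mm above this point. Latched 6 mm lower = OPEN: its top is 5 mm above this point.
- jug_b_lid (a point): The same point on jug_b's lid (its button: joint stopper_b). Both buttons: a press to more than 8.4 mm below up (hard stop at 9 mm, 2 mm above the lid) and release flips shut to open or open to shut; less than 7.5 mm changes nothing. The spring resists with 2.5 N at up, 4.5 N when latched, 5.6 N fully down; a slow click takes 6 to 9 N. The button rises in half a second.
- coaster: Round cork coaster on the counter, 116 mm across, 6 mm thick, fixed; origin at the centre of its underside. The second jug stands on it.
- tray: Wooden serving tray, 190 x 310 x 16 mm, fixed; origin at the centre of its underside on the counter, y along its length. Rim 22 mm high, steel carrying bar 38 mm high on each short end. Two round wells 88 mm across, 10 mm deep, 3 mm bevel, at x = 36 mm, y = -78 mm (free) and +78 mm (holds a jug). A cup and a sugar jar, 45 mm high, stand on its -x half.
- well_free (a point): Centre of the floor of the tray's empty well, 6 mm above the counter; the tray's top is 10 mm higher.
- well_taken (a point): Centre of the floor of the well in which the other jug stands, 6 mm above the counter.
- cup: White espresso cup on the tray, 60 mm across, 45 mm high; origin at the centre of its foot. To be left alone.
- sugar_jar: Small glass sugar jar with a steel cap on the tray, 56 mm across, 45 mm high; origin at the centre of its foot. To be left alone.
- mug: White mug beside the coaster, 76 mm across, 85 mm high; origin at the centre of its foot. To be left alone.
- pod_a: Coffee capsule on the counter, 52 mm across, 33 mm high; origin at the centre of its underside. To be left alone.
- pod_b: Another such coffee capsule. To be left alone.
- spoon: Spoon lying on the counter, 150 mm long; origin at the middle of its underside. To be left alone.

How it is judged (in metres and radians):
On the way, in this order (a step that is already met when the one before it is completed fails the run):
1. a jug is lifted by at least 20 mm with its stopper shut (((height (world z) of jug_a_center above 0.117 m and value of joint stopper_a below 0.0025 m) or (height (world z) of jug_b_center above 0.117 m and value of joint stopper_b below 0.0025 m))), for 0.1 s.
2. that jug stands down in the empty well, within 5 mm of its floor, while still held (((horizontal distance between jug_a_center and well_free below 0.005 m and z of jug_a_center in the frame of well_free below 0.096 m and contact force between the fingers and jug_a above 1 N) or (horizontal distance between jug_b_center and well_free below 0.005 m and z of jug_b_center in the frame of well_free below 0.096 m and contact force between the fingers and jug_b above 1 N))), for 0.1 s.
At the end, for the whole second after the job is handed in: both stoppers are shut (button within 2.5 mm of fully up); the jug from the coaster rests on the floor of the well that was empty and the other jug on the floor of its own well, each within 4 mm of the well's centre, not more than 2 mm off its floor, upright within 0.04 rad and at rest (value of joint each of stopper_a, stopper_b below 0.0025 m and (((horizontal distance between jug_a_center and well_free below 0.004 m and z of jug_a_center in the frame of well_free below 0.093 m) and (horizontal distance between jug_b_center and well_taken below 0.004 m and z of jug_b_center in the frame of well_taken below 0.093 m)) or ((horizontal distance between jug_b_center and well_free below 0.004 m and z of jug_b_center in the frame of well_free below 0.093 m) and (horizontal distance between jug_a_center and well_taken below 0.004 m and z of jug_a_center in the frame of well_taken below 0.093 m))) and angle between each of jug_a_center, jug_b_center's own z axis and vertical below 0.04 rad and linear speed of each of jug_a, jug_b below 0.02 m/s); the robot touches nothing.
It fails at once if a stopper button is pressed with over 20 N (contact force between anything else and stopper_a above 20 N or contact force between anything else and stopper_b above 20 N).
It fails at once if a jug is lifted while its stopper is open ((height (world z) of jug_a_center above 0.111 m and value of joint stopper_a above 0.0035 m) or (height (world z) of jug_b_center above 0.111 m and value of joint stopper_b above 0.0035 m)).
It fails at once if a jug is tipped by over 0.35 rad (angle between any of jug_a_center, jug_b_center's own z axis and vertical above 0.35 rad).
It fails at once if a jug is forced or slammed onto the tray with over 45 N (contact force between any of jug_a, jug_b and tray above 45 N).
It fails at once if the jug in the tray is moved by over 15 mm, or a cup, jar, mug, capsule or spoon by over 30 mm (horizontal distance between each of jug_a_center, jug_b_center and well_taken above 0.015 m or distance of any of cup, sugar_jar, mug, pod_a, pod_b, spoon from where it was at the start of the episode above 0.03 m).
It also fails if it takes over 54 s, if anything falls off the work surface, if the arm or the gripper's body presses on something with over 40 N, if the wrist force passes 120 N, or if a joint passes its speed limit or range.

## Working session

There is one attempt and no reset: what is moved stays moved. The work goes in short steps, each a Python script; the robot and the scene stay as the last script left them, time stands still between calls to the robot, and variables do not carry over. Pictures are saved under pics/ and viewed, about 8 in all and at most 12, crops included, and the job is handed in when it is done.

```bash
ls; mkdir -p pics; python3 - <<'E'
from station import ctrl, jaws, solve_ik, grab_frame
import cv2, numpy as np
for n in("scene","top"):
    f=grab_frame(n); cv2.imwrite(f"pics/{n}0.png",f["pixels"]); np.savez(f"pics/{n}0.npz",**{k:f[k] for k in("pixels","mtx","cam_to_world")})
    print(n,list(f.keys()),np.round(f["mtx"],1).tolist(),np.round(f["cam_to_world"],3).tolist(),{k:f[k] for k in f if k not in("pixels","mtx","cam_to_world")})
print(ctrl.get_time_s(),ctrl.get_tcp_rot(),ctrl.get_opening(),ctrl.grip_point_offset)
E
```

```text
pics
scene ['pixels', 'mtx', 'cam_to_world'] [[404.0, 0.0, 283.4], [0.0, 404.0, 206.3], [0.0, 0.0, 1.0]] [[0.744, -0.362, 0.562, 1158.235], [0.668, 0.377, -0.642, -754.807], [0.02, 0.853, 0.522, 705.959], [0.0, 0.0, 0.0, 1.0]] {}
top ['pixels', 'mtx', 'cam_to_world'] [[504.9, 0.0, 277.5], [0.0, 504.9, 213.8], [0.0, 0.0, 1.0]] [[-0.024, 0.988, -0.155, 336.476], [-1.0, -0.023, 0.005, -33.049], [0.001, 0.155, 0.988, 1306.466], [0.0, 0.0, 0.0, 1.0]] {}
0.1 [-3.09446548e+00 -5.35654261e-01  3.27303631e-04] 1.000722089361216 18.700000000000003
```

View pics/scene0.png

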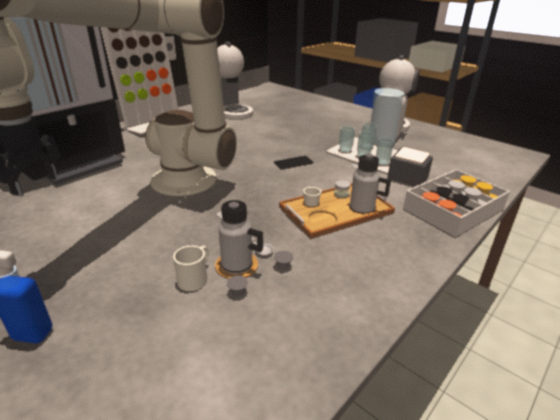

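View pics/top0.png

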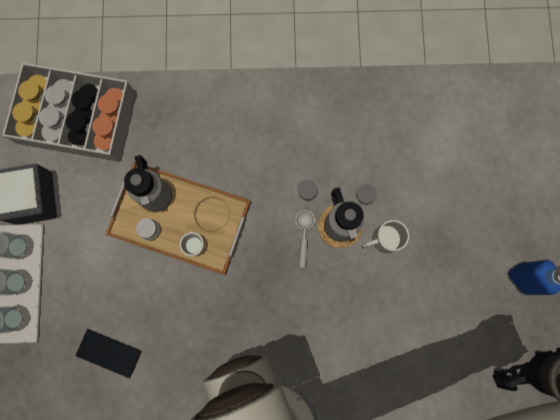

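The scene view shows the coaster jug at about (235,240), with the mug to its left, and the tray jug at about (368,185). In the top view the coaster jug's lid is at (348,215) and the tray jug's lid at (140,182). The free well is at (212,214), and the capsules and spoon lie close around the coaster. Next I'll enlarge the important areas and make first measurements.

```bash
cat > h.py <<'E'
import numpy as np, cv2
def load(n):
    return dict(np.load(f"pics/{n}.npz"))
def plane(f,u,v,z):
    K=f["mtx"];T=f["cam_to_world"]
    d=T[:3,:3]@np.array([(u-K[0,2])/K[0,0],-(v-K[1,2])/K[1,1],-1]);o=T[:3,3]
    return o+d*(z-o[2])/d[2]
def proj(f,p):
    K=f["mtx"];T=f["cam_to_world"]
    q=T[:3,:3].T@(np.asarray(p,float)-T[:3,3]);return np.array([K[0,0]*q[0]/-q[2]+K[0,2],K[1,1]*q[1]/q[2]+K[1,2]])
E
python3 - <<'E'
from h import *
f=load("top0");g=load("scene0")
t=f["pixels"]
def crop(im,x,y,w,h,s): return cv2.resize(im[y:y+h,x:x+w],None,fx=s,fy=s,interpolation=cv2.INTER_CUBIC)
a=crop(t,100,145,160,135,5)
cv2.imwrite("pics/c1.png",a)
b=crop(t,290,170,130,100,3);c=crop(g["pixels"],205,190,100,100,3)
m=np.zeros((600,800,3),np.uint8);m[:300,:390]=b;m[:300,400:700]=c;m[300:600,:300]=crop(g["pixels"],330,140,75,75,4);
cv2.imwrite("pics/c2.png",m)
gray=cv2.cvtColor(t,cv2.COLOR_BGR2GRAY)
for nm,(x,y) in dict(coast=(348,215),tray=(140,182)).items():
    mask=np.zeros_like(gray);r=22
    mask[y-r:y+r,x-r:x+r]=(gray[y-r:y+r,x-r:x+r]<50)*255
    cs,_=cv2.findContours(mask,cv2.RETR_EXTERNAL,cv2.CHAIN_APPROX_NONE)
    for k in sorted(cs,key=cv2.contourArea)[-2:]:
        if cv2.contourArea(k)>20:
            mm=cv2.moments(k);print(nm,cv2.contourArea(k),mm['m10']/mm['m00'],mm['m01']/mm['m00'],cv2.minEnclosingCircle(k))
    print(plane(f,x,y,188), proj(f,plane(f,x,y,188)+[31,0,0]),proj(f,plane(f,x,y,188)+[0,31,0]))
print("well",plane(f,212,214,16))
E
```

```text
coast 85.0 336.4921568627451 197.6019607843137 ((336.1288757324219, 197.51031494140625), 6.830034255981445)
coast 576.0 348.59288194444446 215.46614583333334 ((348.46533203125, 215.35643005371094), 14.243642807006836)
[ 505.99820526 -196.28218468  188.        ] [347.37425617 201.39718905] [334.18360092 215.32256095]
tray 697.5 139.12664277180406 179.6217443249701 ((139.71739196777344, 177.36956787109375), 18.155202865600586)
[592.6673988  271.17831588 188.        ] [140.25286405 168.66926819] [126.29361287 182.31519944]
well [542.9878927  130.24881081  16.        ]
```

View pics/c1.png

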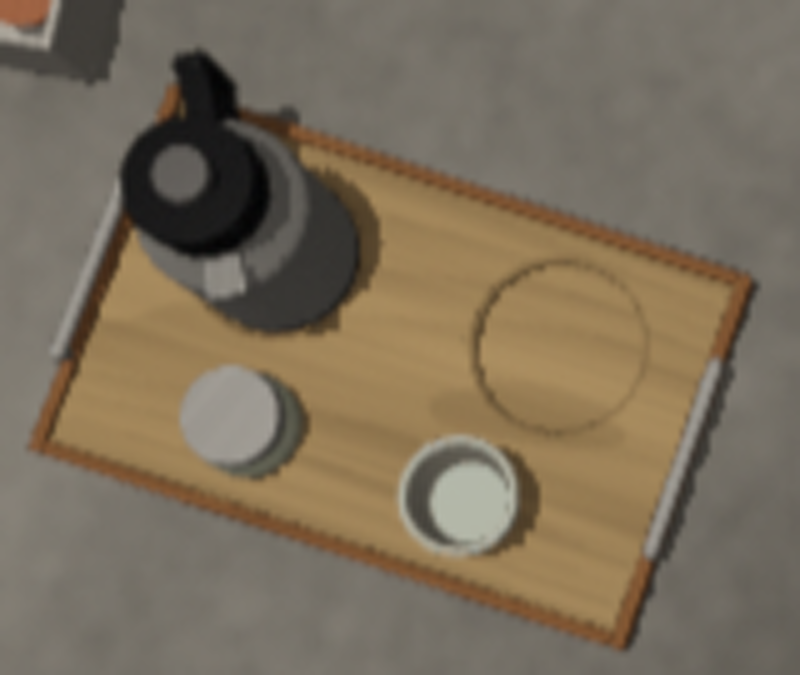

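View pics/c2.png

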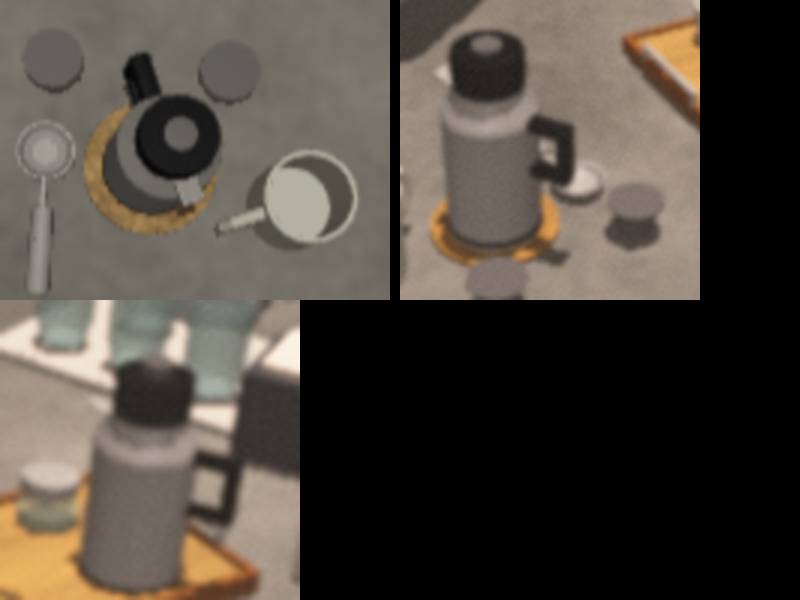

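The enlarged crops show the tray jug with its handle up and left, and its button at crop position (180,172). The free well is a dark ring centred near (561,347). On the coaster jug the handle points up and left, and the mug handle and capsules are clear of the lid height. The tray jug's button seems to stand taller. Next come precise positions.

```bash
cat > meas.py <<'E'
from h import *
f=load("top0");g=load("scene0")
def blob(im,x,y,r,test):
    G=cv2.cvtColor(im,cv2.COLOR_BGR2GRAY);m=np.zeros_like(G);m[y-r:y+r+1,x-r:x+r+1]=test(G[y-r:y+r+1,x-r:x+r+1])*255
    n,l,s,c=cv2.connectedComponentsWithStats(m);i=l[y,x] or 1+np.argmax(s[1:,4]);return c[i],s[i]
def tri(pu,pv):
    A=[];b=[];o=[]
    for q,(u,v) in((f,pu),(g,pv)):
        p=plane(q,u,v,0);c=q["cam_to_world"][:3,3];d=(p-c)/np.linalg.norm(p-c);P=np.eye(3)-np.outer(d,d);A.append(P);b.append(P@c);o.append((c,d))
    x=np.linalg.lstsq(np.vstack(A),np.hstack(b),rcond=None)[0]
    return x,[np.linalg.norm(np.cross(x-c,d)) for c,d in o]
for nm,pt,ps in(("coast",(350,214),(233,204)),("tray",(136,179),(368,160))):
    bt,st=blob(f["pixels"],*pt,9,lambda G:G>45)
    bs,ss=blob(g["pixels"],*ps,6,lambda G:G>60)
    print(nm,"button top",bt,st,"scene",bs,ss,"tri",*tri(bt,bs))
    for h in(5,11):print("  btn@",h,plane(f,*bt,188+h)[:2].round(1))
    # lid top edge: black/bright contour on side facing away from nadir
    G=cv2.GaussianBlur(cv2.cvtColor(f["pixels"],cv2.COLOR_BGR2GRAY),(0,0),.7).astype(float)
    L=plane(f,*bt,196);pts=[]
    n=proj(f,[L[0],L[1],188]); nn=proj(f,[L[0],L[1],100]); away=np.arctan2(*(n-nn)[::-1])
    for a in np.linspace(away-1.5,away+1.5,61):
        r=np.arange(9,19,.25);x=n[0]+r*np.cos(a);y=n[1]+r*np.sin(a)
        v=cv2.remap(G.astype(np.float32),x[None].astype(np.float32),y[None].astype(np.float32),cv2.INTER_LINEAR)[0]
        k=np.argmax(np.diff(v));
        if v[min(k+4,39)]-v[max(k-4,0)]>20: pts.append(plane(f,x[k],y[k],188)[:2])
    pts=np.array(pts);
    from scipy.optimize import least_squares
    s=least_squares(lambda c:np.hypot(*(pts-c).T)-31,L[:2],loss="soft_l1");print("  lid",len(pts),s.x.round(1),np.abs(s.fun).mean().round(2))
# well ring
G=cv2.cvtColor(f["pixels"],cv2.COLOR_BGR2GRAY).astype(np.float32)
c=np.array([211.9,214.0]);pts=[]
for a in np.linspace(0,2*np.pi,90,endpoint=False):
    r=np.arange(14,21,.25);x=c[0]+r*np.cos(a);y=c[1]+r*np.sin(a)
    v=cv2.remap(G,x[None].astype(np.float32),y[None].astype(np.float32),cv2.INTER_LINEAR)[0];k=v.argmin();pts.append(plane(f,x[k],y[k],15)[:2])
pts=np.array(pts)
s=least_squares(lambda p:np.hypot(*(pts-p[:2]).T)-p[2],[543,130,44],loss="soft_l1");print("well",s.x.round(1),np.abs(s.fun).mean())
cr=lambda x,y:plane(f,100+(x+.5)/5-.5,145+(y+.5)/5-.5,22)[:2]
bl,br,tr=cr(35,450),cr(625,645),cr(755,280)
print("tray",bl,br,tr,np.linalg.norm(br-bl),np.linalg.norm(tr-br))
ey=(bl-br)/np.linalg.norm(bl-br);ex=np.array([ey[1],-ey[0]]);o=(bl+tr)/2
print("yaw",np.arctan2(-ey[0],ey[1]),"o",o,"free",o+36*ex-78*ey,"taken",o+36*ex+78*ey)
for nm,(u,v),l in(("coast",(336.5,197.6),1),("tray",(139.5,163),1)):print(nm,"handle",plane(f,u,v,120))
E
python3 meas.py
```

```text
coast button top [349.92727273 214.23636364] [345 209  11  12 110] scene [233.12280702 202.29824561] [227 198  13  11 114] tri [ 506.97897478 -198.93488894  195.63883094] [np.float64(0.7958554573885471), np.float64(0.7958554573888621)]
  btn@ 5 [ 506.9 -199.9]
  btn@ 11 [ 505.9 -199. ]
  lid 61 [ 505.8 -199.1] 0.52
tray button top [135.42857143 179.33035714] [130 174  12  12 112] scene [368.75 155.75] [362 154  13   6  52] tri [597.65957803 279.94038544 193.91140496] [np.float64(0.0646286267950235), np.float64(0.06462862679472546)]
  btn@ 5 [597.9 280.2]
  btn@ 11 [596.5 278.6]
  lid 47 [595.6 277.7] 1.14
well [543.4 130.9  44.2] 0.5914610636320654
tray [495.04312735 399.16354819] [388.73982257  98.20096276] [574.75252446  29.59442856] 319.1846964368741 198.2613976556886
yaw -0.3395325561548434 o [534.89782591 214.37898838] free [542.86498514 128.842304  ] taken [594.820219   275.93633405]
coast handle [ 559.02220087 -180.62606984  120.        ]
tray handle [655.24603456 291.7524373  120.        ]
```

```bash
cat > r.py <<'E'
from station import ctrl, jaws, solve_ik, grab_frame
import numpy as np
from scipy.spatial.transform import Rotation as R
def rot(deg):
    a=np.radians(deg);y=np.array([np.cos(a),np.sin(a),0]);z=np.array([0,0,-1.]);x=np.cross(y,z)
    return R.from_matrix(np.c_[x,y,z]).as_rotvec()
C=np.array([506,-199.]);T=np.array([595.5,277.5]);W=np.array([543.3,130.6])
def st(s=""):print(s,"t",round(ctrl.get_time_s(),2),"p",np.round(ctrl.get_position(),1),"F",np.round(ctrl.get_wrist_force(),1),"o",round(ctrl.get_opening(),3),flush=True)
E
python3 - <<'E'
from r import *
for d in(-26,154,64):print(d,solve_ik([*C,225],rot(d)),solve_ik([*W,225],rot(d)))
jaws.grasp(20);st("shut")
ctrl.movep([*C,222],rot(-26));st("above")
ctrl.hold(.2);st()
print(ctrl.movel([*C,190.5],feed=15,force_limit=1.5));st("touch")
E
```

```text
-26 [-0.37470043  0.06941553  0.14507559  1.64645639  0.          1.6498815 ] [0.23590694 0.10585601 0.1841202  1.64906052 0.         2.26048888]
154 [-0.37470043  0.06941553  0.14507559  1.64645639  0.         -1.49171115] [ 0.23590694  0.10585601  0.1841202   1.64906052  0.         -0.88110378]
64 [-0.37470043  0.06941553  0.14507559  1.64645639  0.          0.07908517] [0.23590694 0.10585601 0.1841202  1.64906052 0.         0.68969255]
shut t 0.87 p [ 184.9 -518.   231.3] F [-0.5 -0.4 -0.3] o -0.003
above t 2.52 p [ 505.7 -199.8  222. ] F [-0.2 -1.   0.3] o -0.001
 t 2.73 p [ 505.7 -199.8  222. ] F [ 0.4  0.2 -0.9] o -0.001
True
touch t 4.46 p [ 506.  -199.   192.6] F [0.6 0.9 4.7] o 0.002
```

Contact at z ≈ 192.6 with 4.7 N means this button is latched down, so the coaster jug is open. I'll click it once, gently, then feel it again.

```bash
python3 - <<'E'
from r import *
print(ctrl.movel([*C,188.5],feed=8,force_limit=3.5));st("press")
ctrl.movel([*C,206],feed=40);ctrl.hold(.3);st("up")
print(ctrl.movel([*C,192],feed=15,force_limit=1.5));st("touch")
E
```

```text
True
press t 4.77 p [ 506.  -199.   191.1] F [-1.7  0.7  5.5] o 0.0
up t 5.59 p [ 505.9 -199.   205.8] F [0.2 0.  0.3] o -0.002
True
touch t 6.42 p [ 505.9 -199.   192.6] F [ 0.9 -0.8  4.9] o 0.003
```

That press stopped at 191.1, which was too shallow to flip it, so it is still latched. I'll press again with a slightly higher limit.

```bash
python3 - <<'E'
from r import *
print(ctrl.movel([*C,188.6],feed=8,force_limit=5));st("press")
ctrl.movel([*C,206],feed=40);ctrl.hold(.3);st("up")
print(ctrl.movel([*C,192],feed=15,force_limit=1.5));st("touch")
E
```

```text
True
press t 6.78 p [ 506.  -199.   190.5] F [-0.8  0.6  4.5] o 0.002
up t 7.62 p [ 505.9 -199.   205.8] F [ 0.6 -0.   0.3] o -0.002
True
touch t 8.19 p [ 505.9 -199.   198.2] F [1.2 0.2 1.7] o 0.001
```

The coaster jug's button now stands at 198.2, so it is shut. Next I'll feel the tray jug.

```bash
python3 - <<'E'
from r import *
ctrl.movel([*C,240],feed=150)
ctrl.movep([*T,222],rot(25));ctrl.hold(.2);st("above")
print(ctrl.movel([*T,191.5],feed=15,force_limit=1.5));st("touch")
E
```

```text
above t 10.58 p [595.8 276.6 222.3] F [ 0.4  0.1 -0.9] o 0.0
True
touch t 11.99 p [595.4 277.5 198.3] F [0.7 0.3 2.3] o 0.002
```

The tray jug's button stands at 198.3, so it is shut and I'll leave it alone. Next I'll grip the coaster jug by its lid, once at each of two crossed angles to centre it in the gripper.

```bash
python3 - <<'E'
from r import *
import cv2
ctrl.movel([*T,240],feed=150)
jaws.open_gripper()
ctrl.movep([*C,235],rot(64))
print(ctrl.movel([*C,149],feed=90,force_limit=8));st("down")
jaws.grasp(20);st("g1")
jaws.open_gripper();ctrl.movel([*C,215],feed=120);ctrl.movep([*C,215],rot(-26))
print(ctrl.movel([*C,149],feed=90,force_limit=8));st("down")
jaws.grasp(50);st("g2")
f=grab_frame("scene");g=grab_frame("top")
a=cv2.resize(f["pixels"][120:300,160:320],None,fx=2.5,fy=2.5);b=cv2.resize(g["pixels"][150:330,270:430],None,fx=2.5,fy=2.5)
cv2.imwrite("pics/grip.png",np.hstack([a,b]))
E
```

```text
False
down t 16.08 p [ 506.3 -199.1  149.7] F [-0.1 -0.8 -0.8] o 0.996
g1 t 16.43 p [ 506.3 -199.   149.6] F [-0.6  2.3  4.3] o 0.717
False
down t 19.77 p [ 506.2 -199.1  149.6] F [-0.6 -0.1 -0.3] o 0.995
g2 t 20.12 p [ 506.5 -199.2  150. ] F [0.9 0.2 5.9] o 0.71
```

View pics/grip.png

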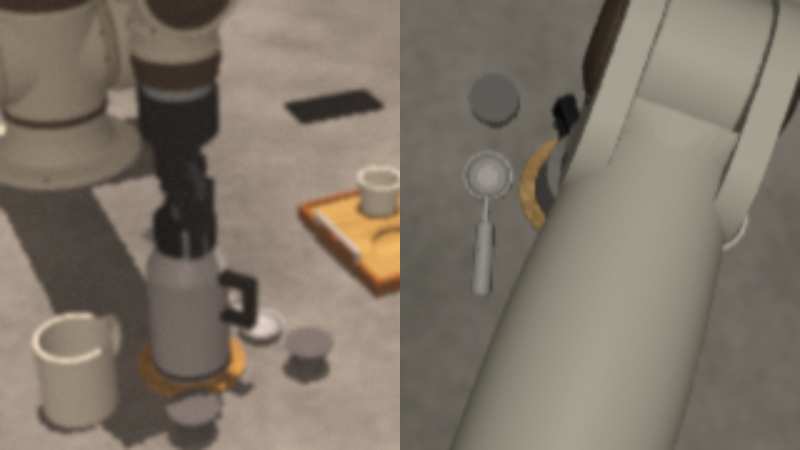

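The grip looks good: opening 0.71 ≈ 61 mm on the lid, jug upright, with the handle and neighbouring items clear. Now I'll lift it and carry it over the free well.

```bash
python3 - <<'E'
from r import *
import cv2
ctrl.movel([*C,175],feed=60);ctrl.hold(.2);st("lift")
ctrl.movel([*C,225],feed=120)
ctrl.movel([*W,225],feed=170)
ctrl.movel([*W,178],feed=100);ctrl.hold(.3);st("over");print(ctrl.get_torque())
f=grab_frame("scene");g=grab_frame("top")
np.savez("pics/scene1.npz",**f);
a=cv2.resize(f["pixels"][110:250,250:410],None,fx=5,fy=4.2)
cv2.imwrite("pics/over.png",a)
E
```

```text
lift t 21.01 p [ 505.8 -198.9  174.5] F [-1.1  0.8 -7. ] o 0.715
over t 24.59 p [543.5 130.6 178.5] F [-0.3 -0.  -4.7] o 0.715
[ 0.02758464 -0.00070305 -0.02221011]
```

View pics/over.png

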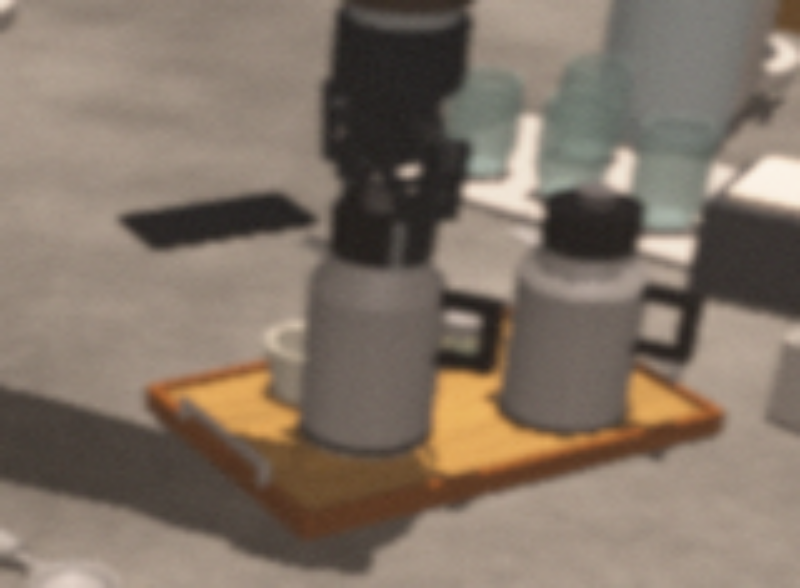

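The jug hangs upright above the well, its foot still clear, and the other jug is untouched. I'll lower it slowly with a force limit. It should bottom out near z = 150, and contact near 160 would mean it has landed on the rim.

```bash
python3 - <<'E'
from r import *
ctrl.movel([*W,166],feed=60);ctrl.hold(.1)
print(ctrl.movel([*W,147],feed=15,force_limit=7));st("down")
print(ctrl.get_torque())
E
```

```text
True
down t 26.12 p [543.4 130.7 150. ] F [ 0.6 -1.   5.7] o 0.713
[0.07434195 0.13487273 0.02344315]
```

It bottomed at z = 150.0, the same height as at the pick-up, so it is seated with little side force. I'll hold briefly, release, back off and check.

```bash
python3 - <<'E'
from r import *
import cv2
ctrl.hold(.4);st("held")
jaws.open_gripper();ctrl.movel([*W,245],feed=120);st("clear")
ctrl.movep([350,-150,300],rot(-26));ctrl.hold(.2);st("away")
f=grab_frame("scene");g=grab_frame("top")
np.savez("pics/top2.npz",**g);np.savez("pics/scene2.npz",**f)
a=cv2.resize(f["pixels"][130:250,260:410],(400,320));b=cv2.resize(g["pixels"][145:280,100:260],(400,338))
m=np.zeros((338,800,3),np.uint8);m[:320,:400]=a;m[:,400:]=b
cv2.imwrite("pics/end.png",m)
E
sed -e 's/"top0"/"top2"/;s/"scene0"/"scene2"/' -e 's/("coast",(350,214),(233,204)),/("free",(212,203),(325,166)),/' meas.py > meas2.py; python3 meas2.py | head -8
```

```text
held t 26.52 p [543.4 130.7 150. ] F [ 0.8 -0.3  5.8] o 0.713
clear t 27.86 p [543.1 130.6 244.2] F [0.4 0.4 0.3] o 0.998
away t 29.36 p [ 350.5 -149.5  299.7] F [ 0.3  0.5 -0.1] o 0.996
free button top [218.88297872 202.53191489] [214 194   8  19  94] scene [325.41 163.46] [319 160  13   9 100] tri [547.81901998  99.39828147 210.10333945] [np.float64(13.620373388731442), np.float64(13.620373388730602)]
  btn@ 5 [540.3  92.3]
  btn@ 11 [539.2  91.7]
  lid 12 [539.  89.] 1.0
tray button top [135.37837838 179.31531532] [130 174  12  12 111] scene [368.90196078 155.76470588] [362 154  13   6  51] tri [597.86477017 280.20008225 193.79503645] [np.float64(0.10518369884289017), np.float64(0.10518369884194498)]
  btn@ 5 [598.  280.4]
  btn@ 11 [596.6 278.7]
  lid 48 [595.7 277.7] 1.1
```

View pics/end.png

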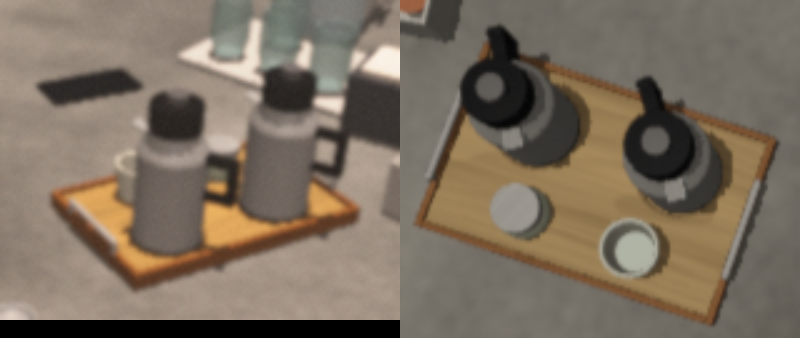

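Both jugs stand upright in their wells, with the placed jug's lid at about pixel (202,201). My seed pixel for it was wrong, so I'll re-measure, and feel its button lightly once more.

```bash
sed -i 's/(212,203),(325,166)/(202,201),(326,166)/' meas2.py; python3 meas2.py | head -4
python3 - <<'E'
from r import *
jaws.grasp(20);ctrl.movep([*W,220],rot(-26));ctrl.hold(.2)
print(ctrl.movel([*W,193],feed=15,force_limit=1.5));st("touch")
ctrl.movel([*W,245],feed=120);ctrl.movep([350,-150,300],rot(-26));ctrl.hold(.8);st("away")
E
```

```text
free button top [201.64655172 200.6637931 ] [196 195  12  13 116] scene [326.24752475 163.48514851] [320 160  13   9 101] tri [544.58537784 130.28791238 200.70250744] [np.float64(0.7202572818993512), np.float64(0.7202572818986246)]
  btn@ 5 [545.5 130.9]
  btn@ 11 [544.3 130.1]
  lid 51 [544.6 128.8] 1.87
True
touch t 33.03 p [543.3 130.6 198.2] F [0.4 0.6 1.9] o -0.001
away t 35.67 p [ 350. -150.  300.] F [-1.1 -0.1 -0.6] o 0.001
```

Button at 198.2 (shut), and the jug is about 1 mm from the well's centre. I'm handing the job in.

```bash
python3 -c "
from station import ctrl
ctrl.job_done();print(ctrl.get_time_s())"
```

```text
the job is handed in; nothing more can be done
the job is handed in; nothing more can be done
```

Both jugs are in the tray's wells with their stoppers shut, and I handed the job in at about 36 s of the 54 s allowed.

- **Coaster jug:** its button was latched down (touched at z ≈ 192.6 mm), so this was the open one. My first press was too shallow to flip it; the second one shut it.
- **Tray jug:** its button was already up (198.3 mm), so I only touched it and left it alone.
- **Move:** I gripped the coaster jug by its lid and carried it upright. It bottomed out in the free well at z = 150.0 mm, the same height as at pick-up, with about 6 N on the wrist.

**Last checks:**
- **Placed jug:** its button was touched again at 198.2 mm, so it is still shut. Its button measures about 1 mm from the well's centre. A lid-edge fit gave about 2 mm, but that fit was poor (mean error 1.9 mm).
- **Other jug:** it measured in the same place as before.
- **Other items:** the cup and jar look unmoved in the final picture. I did not re-measure the mug, capsules and spoon at the end.
- **Arm:** it is parked clear of everything.

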